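# Dry-fit the stem kit into a valve bonnet

### The job

Dry-fit the stem kit into the blue valve bonnet: thread the round steel spacer over the stem first so it drops to the bottom of the stuffing box, then the copper washer flat on top of it, then the brass gland bushing, nose down, with its slotted ears straddling the two gland studs and its nose resting on the washer. Leave the three parts fully home and let go, and don't push or knock over the other things on the bench.

Things in the scene. Friction and masses are not known exactly. Their poses are not given: they have to be found in the camera images.
- bonnet: Blue valve bonnet, fixed, standing on its round flange (110 mm diameter, 14 mm thick). Origin: centre of its underside on the bench; z up along the stem; x along the line through its two gland studs; yaw varies. Its upright stem stands in the middle of the stuffing box; lugs beside the box reach 39 mm out along x.
- stem_tip (a point): Top of the bonnet's bare steel stem, on the axis, 128 mm above the bonnet's underside. The stem is 14 mm in diameter and its last 6 mm taper to 7 mm.
- box_mouth (a point): Centre of the stuffing box's mouth, on the stem axis, 75 mm above the bonnet's underside. The box is a round cup, 52 mm outside and 36 mm inside diameter, with a flat floor 36 mm below the mouth.
- stud_tip (a point): Tip of one of the two upright gland studs (the one on the bonnet's +x side; the other is opposite). Studs: 8 mm in diameter, 29 mm from the stem axis, tips 113 mm above the bonnet's underside, the last 3 mm tapered.
- spacer_mid (a point): Centre of the steel spacer: a grey tube, 30 mm outside and 17 mm inside diameter, 20 mm tall, 60 g, standing on the bench with its bore upright. z is the bore's axis. Home on the box floor, this point lies 49 mm above the bonnet's underside.
- spacer: The same spacer; origin at the centre of its underside, z up.
- washer_mid (a point): Centre of the thick copper washer, 30 mm outside and 17 mm inside diameter, 6 mm thick, 30 g, lying flat on the bench. z is the bore's axis. Home on the spacer, this point lies 62 mm above the bonnet's underside.
- washer: The same washer; origin at the centre of its underside, z up.
- gland_mid (a point): Centre of the brass gland bushing, half-way up its axis (45 mm tall, 17 mm bore right through, about 160 g), which stands on its nose. Home on the washer, this point lies 87.5 mm above the bonnet's underside, the flange 12 mm clear of the box mouth, and its x axis is in line with the studs; half a turn changes nothing.
- gland: The same bushing; origin at the centre of its underside, x along its ears, z up. Nose: 30 mm diameter, 0 to 22 mm up. Flange: 22 to 31 mm up, 44 mm across, with two forked ears reaching 39 mm out along x and 18 mm to each side, each with an open slot 13 mm wide from 22 mm out. Round boss: 30 mm diameter, 31 to 45 mm up; grip it from any side, fingertips just above the flange.
- ptfe_roll: Bystander: white roll of thread tape with a red core, 54 mm diameter, 14 mm tall, lying flat; not part of the kit. Origin at the centre of its underside.
- nut_1: Bystander: hexagon nut, 24x27x13 mm, lying flat. Origin at the centre of its underside.
- hex_nipple: Bystander: brass-coloured pipe nipple lying down, 31x59x27 mm, long along its y axis. Origin at the centre of its underside.
- threadlock: Bystander: small red bottle with a black cap, standing, 26x40 mm, 118 mm tall. Origin at the centre of its underside.
- spray_can: Bystander: standing aerosol can, 66 mm diameter, 221 mm tall. Origin at the centre of its underside.
- feeler_gauge: Bystander: folded feeler gauge, 15x100x12 mm, long along its y axis. Origin at the centre of its underside.
- spanner_17: Bystander: flat combination spanner lying on the bench, fixed, always in the same place, 34x212x8 mm, long along its y axis. Origin at the centre of its underside.
- tray_right: Obstacle: the big yellow open tray on the bench, fixed, always in the same place, to the left of the work. Origin at the centre of its underside; its rim is 155 mm high and reaches 212 mm from the origin along its x axis and 165 mm along its y axis.
- oring_box: Bystander: flat blue box, 104x151x32 mm, long along its y axis. Origin at the centre of its underside.

How it is judged:
By the outcome, as a careful person would: the job done as asked, in the order asked, and still so for the second after the job is handed in, with the robot touching nothing.
It also fails if it takes over 72 s, if anything falls off the work surface, if the arm or the gripper's body presses on something with over 40 N, if the wrist force passes 120 N, or if a joint passes its speed limit or range.

### The arm

A 7-joint arm with a two-finger parallel gripper is mounted at the origin on the work surface; the furniture and walls round the work are solid. World frame = base frame: x ahead of the robot, y to its left, z up, the work surface at z = 0. Lengths are in m, angles in rad, forces in N, time in s.
With the tool pointing down it reaches from about 0.425 to 0.925 m from the base axis. Payload 6.8 kg.
Tool frame: the origin (TCP) lies midway between the tips of the shut fingers; the grasp point (between the pads) lies 19 mm behind it; x points along the fingers, y is the direction in which the jaws open and shut, and the axes are right-handed (so a half turn about x gives the same grasp; the last joint's range is limited). The gripper opens to 85 mm and grips with 20 to 120 N. Pads are 22 mm wide; open, the fingers measure 114 mm over their backs; the gripper's body (76 mm by 85 mm) begins 54 mm behind the grasp point. The pads swing forward as they close: fully open they stand 13 mm farther back than shut.
Start: joints at [1.177, 0.477, 0.022, 1.555, -0.011, 1.109, -0.083], TCP at [0.19, -0.648, 0.231] pointing down, gripper open.
Joint ranges: [-2.96, 2.96], [-0.34, 2.1], [-1.41, 1.46], [0.24, 2.44], [-1.37, 4.51], [0.17, 1.92], [-2.96, 2.96]. Speed limits (rad/s): [2.39, 2.39, 3.14, 3.14, 3.14, 3.14, 3.14].

### API

Orientations are given as a rotation vector (axis times angle).
In Python, from bench import r, viewer, nets gives the robot as it stands.
- The arm moves only by the shell command python3 -m pendant 'ROWS' [FORCE]. ROWS is JSON, one flat list of numbers, 5 for each row, row after row: the finger opening in mm, from 0 to 85.4, then the shift along the tool's x, y, z in mm, then the turn about the tool's x in rad. A call has 1 to 20 rows; each row shifts and turns the commanded pose from where the row before left it, along the tool's axes as they then stand; what a row does not reach is not made up. A row lasts 1/8 s, in which the tool goes at most 62.5 mm and 10.7 degrees, less where a joint would pass 70% of its speed; a pose out of reach is approached as far as the arm can. A call with a gripper value outside its range is refused whole. The fingers move at their own pace and stop on an object; FORCE is the grip in N (left out, the last holds). Time passes only in rows, so rows that do not move let the fingers close. It gives the time, the measured TCP pose, the force and the opening at its end, in the units of the state.
- r.get_obs(): the state, without advancing time (a new reading comes with each control period).
- viewer.grab_frame(name): name is "scene" or "top" or "wrist"; returns (picture, depth): 384x512x3 uint8, red, green, blue; 384x512 float32, m along the optical axis (not along the pixel's ray), 0 where there is no reading.
- viewer.calibration(name): a dict with "mtx" (3x3 intrinsics, pixels), "world_to_cam" (4x4, takes a point from world to camera coordinates). Camera axes: x right, y up, looking along -z (the intrinsics and any distortion apply to the point x, -y, -z); pixel columns grow to the right and rows downward; lengths in m; the calibration is good to about 2 mm. A picture is of the moment at which its call begins: read the wrist's pose just before it. calibration takes no time and is no camera call; for the wrist camera it gives the pose at the moment of the call.
- r.hand_in(): hands the job in, once; it reports no verdict.
Trained networks look in the newest picture that a camera, given by its name, has taken for a name from the list of things; names that differ only in an ending like _2 or _b are one class to them, and where a whole thing is asked for, a point or a joint stands for the part that bears it (a point fixed in the world has none). Each returns a list of dicts, best first, with "score" (0 to 1); they miss things now and then, are a little off and sometimes report something else, mostly with a low value. They report only what shows in the picture. A call takes as long as a camera call.
- nets.look_for(name, camera): "location" ([x, y, z] in m, in world coordinates, good to about 4 mm: the middle of the surface that is visible of it).
- nets.silhouettes(name, camera): "mask" (384x512 bool, what is visible of it).
The state is a dict: "clock": time; "joints": joint angles; "qvel": joint speeds; "tau": joint torques, N m; "tcp_pos": TCP position; "orientation": TCP orientation; "contact_force": force on the tool from outside, world axes, zero at the start; "moment": the same for the moment, N m; "grip_width": finger opening in m.
Only numpy, scipy, OpenCV 4.12 (cv2) and the standard library are available. Lean on these libraries where they do the work, as an engineer would, in place of code of your own. Each camera call takes 0.05 s, during which the arm holds its last target. There are 200 camera calls.

## Working session

There is one attempt and no reset: what is moved stays moved. The work goes in short steps, Python scripts to look and compute and a shell command to move; the robot and the scene stay as the last step left them, time stands still between calls to the robot, and variables do not carry over. Pictures are saved under pics/ and viewed, about 8 in all and at most 12, crops included, and the job is handed in when it is done.

```bash
ls; mkdir -p pics; cat > h.py <<'E'
import numpy as np, cv2
from bench import r, viewer, nets
from scipy.spatial.transform import Rotation as R
def cloud(cam):
    img,d=viewer.grab_frame(cam); c=viewer.calibration(cam)
    K=np.array(c["mtx"]); T=np.linalg.inv(np.array(c["world_to_cam"]))
    v,u=np.mgrid[:384,:512]
    p=np.stack([(u-K[0,2])/K[0,0]*d,-(v-K[1,2])/K[1,1]*d,-d],-1)
    return img,d,p@T[:3,:3].T+T[:3,3]
def save(n,img): cv2.imwrite(f"pics/{n}.png",cv2.cvtColor(img,cv2.COLOR_RGB2BGR))
E
python3 - <<'E'
from h import *
o=r.get_obs(); print(o)
for cam in ["top","scene"]:
    img,d,P=cloud(cam); save(cam+"0",img); np.save(cam+"0.npy",P)
    print(cam,{k:(v if k!="world_to_cam" else 0) for k,v in viewer.calibration(cam).items()})
    for n in ["bonnet","stem_tip","box_mouth","stud_tip","spacer","washer","gland","ptfe_roll","nut_1","hex_nipple","threadlock","spray_can","feeler_gauge","oring_box","tray_right","spanner_17"]:
        print(n,[(np.round(x["location"],3).tolist(),round(x["score"],2)) for x in nets.look_for(n,cam)][:3])
a=np.hstack([cv2.resize(cv2.imread(f"pics/{c}0.png"),(400,300)) for c in ["top","scene"]])
E
```

```text
pics
{'clock': 0.0, 'joints': array([ 1.17690299,  0.47779186,  0.02239078,  1.55648505, -0.01148486,
        1.10928287, -0.08308648]), 'qvel': array([ 0.00026521, -0.0002237 , -0.00035723,  0.00051206, -0.00037806,
        0.00028265,  0.00068742]), 'tau': array([-9.19411395e-04, -5.96454978e+01,  1.60706889e+00, -2.81194836e+01,
        1.24405359e-02,  9.37582925e-03, -1.78739805e-05]), 'tcp_pos': array([ 0.19007484, -0.64705708,  0.23031805]), 'orientation': array([ 2.06842363,  0.29952758, -2.06932774]), 'contact_force': array([-0.07804117,  0.32588545, -0.09932191]), 'moment': array([ 0.00729223, -0.04054832,  0.0016037 ]), 'grip_width': 0.08495892726874738}
top {'mtx': array([[464.21287234,   0.        , 258.8536115 ],
       [  0.        , 464.21287234, 187.83058291],
       [  0.        ,   0.        ,   1.        ]]), 'world_to_cam': 0}
bonnet [([0.587, -0.25, 0.014], 0.69), ([0.418, -0.397, 0.022], 0.32)]
stem_tip [([0.587, -0.252, 0.014], 0.83), ([0.287, -0.367, 0.029], 0.4)]
box_mouth [([0.589, -0.252, 0.013], 0.83)]
stud_tip [([0.586, -0.251, 0.015], 0.76)]
spacer [([0
[... 753 characters left out ...]
    ]]), 'world_to_cam': 0}
bonnet [([0.582, -0.246, 0.021], 0.9), ([0.497, -0.474, 0.003], 0.32)]
stem_tip []
box_mouth [([0.584, -0.24, 0.024], 0.97)]
stud_tip [([0.582, -0.246, 0.024], 0.66)]
spacer [([0.428, -0.231, 0.019], 0.71)]
washer [([0.465, -0.345, 0.008], 0.49)]
gland [([0.377, -0.321, 0.03], 0.56)]
ptfe_roll [([0.538, -0.414, 0.009], 0.72)]
nut_1 [([0.481, -0.249, 0.015], 0.38)]
hex_nipple [([0.411, -0.397, 0.024], 0.75)]
threadlock [([0.465, -0.151, 0.076], 0.6)]
spray_can [([0.647, -0.422, 0.123], 0.81)]
feeler_gauge [([0.301, -0.242, 0.007], 0.7)]
oring_box [([0.278, -0.361, 0.03], 0.74)]
tray_right []
spanner_17 [([0.426, -0.234, 0.019], 0.53), ([0.498, -0.473, 0.002], 0.5)]
```

View pics/top0.png

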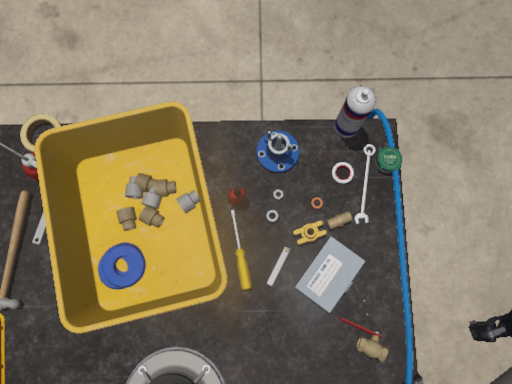

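View pics/scene0.png

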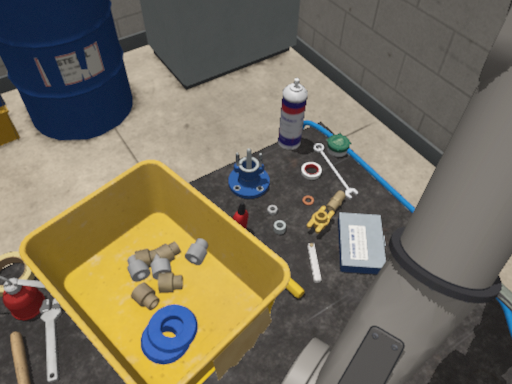

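```bash
python3 - <<'E'
from h import *
o=r.get_obs(); M=R.from_rotvec(o["orientation"]).as_matrix(); print(M.round(3))
print("shift for (.46,-.31,.36):",(M.T@(np.array([.46,-.31,.36])-o["tcp_pos"])*1000).round())
P=np.load("top0.npy"); 
for nm,c,rad,z0,z1 in [("bonnet>.085",(.587,-.25),.06,.085,.14),("spacer",(.431,-.23),.03,.014,.03),("washer",(.464,-.348),.03,.004,.02),("gland",(.388,-.324),.06,.024,.06),("boss",(.388,-.324),.06,.038,.06)]:
    m=(np.hypot(P[...,0]-c[0],P[...,1]-c[1])<rad)&(P[...,2]>z0)&(P[...,2]<z1)
    q=P[m]; print(nm,m.sum(),q.mean(0).round(4),q.min(0).round(3),q.max(0).round(3))
    if nm.startswith("bon"): print(q.round(3).tolist()[:40])
E
```

```text
[[-0.     0.282 -0.959]
 [-0.    -0.959 -0.282]
 [-1.     0.     0.   ]]
shift for (.46,-.31,.36): [-129. -248. -354.]
bonnet>.085 97 [ 0.5992 -0.2517  0.1102] [ 0.58  -0.28   0.086] [ 0.62  -0.225  0.13 ]
[[0.62, -0.225, 0.111], [0.618, -0.227, 0.117], [0.619, -0.23, 0.115], [0.616, -0.225, 0.117], [0.616, -0.227, 0.115], [0.617, -0.23, 0.113], [0.618, -0.232, 0.111], [0.616, -0.225, 0.109], [0.615, -0.227, 0.112], [0.616, -0.23, 0.109], [0.616, -0.232, 0.108], [0.617, -0.225, 0.1], [0.614, -0.227, 0.107], [0.615, -0.23, 0.103], [0.617, -0.233, 0.097], [0.609, -0.251, 0.12], [0.606, -0.253, 0.128], [0.615, -0.225, 0.098], [0.614, -0.228, 0.101], [0.615, -0.23, 0.097], [0.605, -0.248, 0.125], [0.604, -0.25, 0.129], [0.604, -0.253, 0.128], [0.604, -0.255, 0.127], [0.606, -0.258, 0.121], [0.616, -0.225, 0.088], [0.614, -0.228, 0.093], [0.614, -0.23, 0.093], [0.604, -0.246, 0.12], [0.603, -0.248, 0.124], [0.602, -0.25, 0.128], [0.602, -0.252, 0.127], [0.601, -0.255, 0.13], [0.602, -0.257, 0.126], [0.601, -0.246, 0.122], [0.599, -0.248, 0.127], [0.598, -0.25, 0.13], [0.599, -0.252, 0.129], [0.599, -0.255, 0.129], [0.6, -0.257, 0.124]]
spacer 79 [ 0.4328 -0.2344  0.0193] [ 0.419 -0.248  0.014] [ 0.446 -0.221  0.026]
washer 86 [ 0.4669 -0.349   0.0061] [ 0.436 -0.373  0.004] [ 0.49  -0.322  0.01 ]
gland 512 [ 0.3814 -0.3344  0.0332] [ 0.33  -0.382  0.024] [ 0.417 -0.285  0.05 ]
boss 87 [ 0.3889 -0.3244  0.0443] [ 0.375 -0.338  0.038] [ 0.404 -0.311  0.05 ]
```

```bash
python3 -m pendant '[85,-40,-20,-30,0, 85,-20,-25,-35,0, 85,-13,-25,-35,0, 85,-13,-25,-35,0, 85,-13,-25,-35,0, 85,-10,-25,-35,0, 85,-10,-25,-35,0, 85,-10,-25,-35,0, 85,0,-28,-40,0, 85,0,-25,-39,0, 85,0,0,0,0, 85,0,0,0,0]'
python3 - <<'E'
from h import *
o=r.get_obs(); print(o["tcp_pos"],o["joints"].round(3))
img,d,P=cloud("wrist"); save("w1",img); np.save("w1.npy",P); np.save("w1d.npy",d)
for n in ["bonnet","spacer","washer","gland","nut_1"]:
    print(n,[(np.round(x["location"],3).tolist(),round(x["score"],2)) for x in nets.look_for(n,"wrist")][:3])
E
```

```text
clock: 3.2
tcp_pos: [0.4596, -0.3105, 0.3603]
orientation: [2.068, 0.297, -2.069]
contact_force: [-0.8, 0.5, 0.3]
grip_width: 0.0853
[ 0.459585   -0.31049274  0.36028993] [ 0.647  0.191 -0.195  1.663  0.039  1.291 -0.841]
bonnet [([0.595, -0.258, 0.014], 0.6)]
spacer [([0.433, -0.237, 0.021], 0.53)]
washer [([0.465, -0.347, 0.009], 0.56)]
gland [([0.434, -0.239, 0.02], 0.67), ([0.39, -0.325, 0.032], 0.56)]
nut_1 [([0.389, -0.322, 0.031], 0.22), ([0.652, -0.43, 0.174], 0.22)]
```

View pics/w1.png

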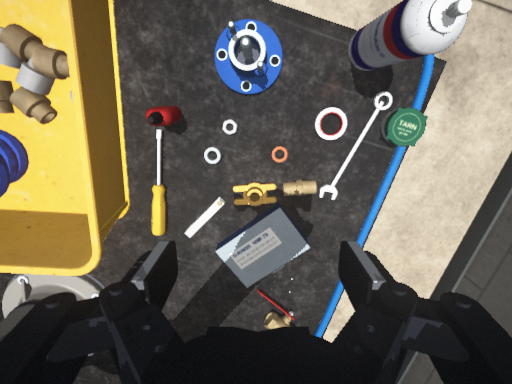

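```bash
cat >> h.py <<'E'
def grp(P,c,rad,z0,z1):
    m=(np.hypot(P[...,0]-c[0],P[...,1]-c[1])<rad)&(P[...,2]>z0)&(P[...,2]<z1)
    return P[m]
def circ(q):
    (c,rr)=cv2.minEnclosingCircle(q[:,:2].astype(np.float32)); return np.round([*c,rr],4),len(q),q[:,2].mean().round(4)
E
python3 - <<'E'
from h import *
for f in ["top0","w1"]:
    P=np.load(f+".npy"); print(f)
    bench=P[(abs(P[...,2])<.02)&(abs(P[...,0]-.46)<.1)&(abs(P[...,1]+.31)<.1)]; print("bench z",np.median(bench[:,2]))
    img=cv2.cvtColor(cv2.imread("pics/"+f+".png"),cv2.COLOR_BGR2HSV)
    print("spacer",circ(grp(P,(.432,-.235),.022,.012,.03)))
    print("nut",circ(grp(P,(.487,-.252),.022,.006,.03)))
    m=(np.hypot(P[...,0]-.465,P[...,1]+.348)<.022)&(img[...,1]>110); print("washer",circ(P[m]))
    print("boss",circ(grp(P,(.388,-.324),.026,.039,.06)))
    q=grp(P,(.388,-.324),.045,.025,.036); e=cv2.minAreaRect((q[:,:2]*1000).astype(np.float32)); print("ears",e)
    m=(np.hypot(P[...,0]-.595,P[...,1]+.252)<.075)&(img[...,0]>95)&(img[...,0]<125)&(img[...,1]>120)&(P[...,2]<.025); print("flange",circ(P[m]))
    print("mouth",circ(grp(P,(.597,-.252),.035,.068,.08)))
    q=grp(P,(.597,-.252),.012,.115,.14); print("stem",q.mean(0).round(4),circ(q) )
    q=grp(P,(.597,-.252),.045,.09,.12);k=np.hypot(*(q[:,:2]-q[:,:2].mean(0)).T)>0
    for s in [(.615,-.228),(.583,-.277)]:
        q=grp(P,s,.013,.095,.122); print("stud",len(q),q.mean(0).round(4) if len(q) else "")
        if len(q): print(circ(q))
    h=grp(P,(.388,-.324),.2,.02,.06)
E
```

```text
top0
bench z 0.0005790613807069578
spacer (array([ 0.4328, -0.2341,  0.0146]), 84, np.float64(0.0189))
nut (array([ 0.4905, -0.2494,  0.0151]), 62, np.float64(0.0125))
washer (array([ 0.4654, -0.3497,  0.0153]), 83, np.float64(0.0049))
boss (array([ 0.3894, -0.3247,  0.015 ]), 85, np.float64(0.0445))
ears ((389.2647399902344, -324.9046630859375), (43.04471206665039, 75.67491912841797), 19.77985191345215)
flange (array([ 0.6022, -0.2553,  0.0574]), 684, np.float64(0.014))
mouth (array([ 0.5981, -0.2535,  0.0331]), 207, np.float64(0.0742))
stem [ 0.6    -0.252   0.1244] (array([ 0.6013, -0.2522,  0.0072]), 31, np.float64(0.1244))
stud 18 [ 0.6162 -0.2283  0.1077]
(array([ 0.6166, -0.2288,  0.004 ]), 18, np.float64(0.1077))
stud 16 [ 0.5833 -0.2758  0.1078]
(array([ 0.5835, -0.2754,  0.0035]), 16, np.float64(0.1078))
w1
bench z 0.001212121852467385
spacer (array([ 0.4318, -0.2351,  0.0148]), 168, np.float64(0.0202))
nut (array([ 0.4868, -0.2516,  0.0133]), 130, np.float64(0.0136))
washer (array([ 0.4646, -0.3498,  0.0155]), 175, np.float64(0.0319))
boss (array([ 0.3874, -0.325 ,  0.0147]), 169, np.float64(0.0454))
ears ((387.64825439453125, -324.8204345703125), (42.380924224853516, 76.3482894897461), 21.294662475585938)
flange (array([ 0.6017, -0.2524,  0.0571]), 2013, np.float64(0.0148))
mouth (array([ 0.5979, -0.2528,  0.0347]), 769, np.float64(0.0746))
stem [ 0.5989 -0.2539  0.1256] (array([ 0.5996, -0.2534,  0.007 ]), 123, np.float64(0.1256))
stud 59 [ 0.6151 -0.2305  0.1094]
(array([ 0.6154, -0.2303,  0.0041]), 59, np.float64(0.1094))
stud 45 [ 0.5825 -0.2773  0.1107]
(array([ 0.5825, -0.2772,  0.004 ]), 45, np.float64(0.1107))
```

```bash
python3 -m pendant '[60,0,-40,2,0, 50,20,-40,3,0, 50,40,0,0,0, 50,40,0,0,0, 50,40,0,0,0, 50,40,0,0,0, 50,40,0,0,0, 50,40,0,0,0, 50,30,0,0,0, 50,20,0,0,0, 50,10,0,0,0, 50,0,0,0,0]' 40
python3 - <<'E'
from h import *
o=r.get_obs(); print(o["tcp_pos"],o["joints"].round(3),o["clock"])
img,d,P=cloud("wrist"); save("w2",img)
print("spacer",circ(grp(P,(.432,-.235),.022,.012,.03)), np.median(grp(P,(.432,-.235),.022,.012,.03),0))
E
```

```text
clock: 5.0
tcp_pos: [0.4325, -0.2347, 0.0401]
orientation: [2.068, 0.298, -2.069]
contact_force: [-0.2, -0.2, 0.2]
grip_width: 0.0498
[ 0.43250411 -0.23468376  0.04008524] [ 0.537  0.473 -0.203  2.119  0.173  0.565 -1.076] 5.0
spacer (array([ 0.4329, -0.2344,  0.015 ]), 1325, np.float64(0.02)) [ 0.4340514  -0.23398779  0.02101807]
```

View pics/w2.png

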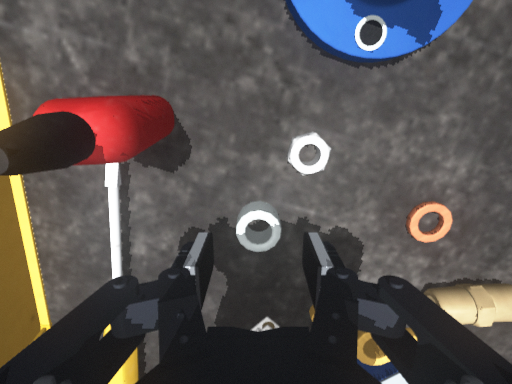

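```bash
python3 -m pendant '[50,20,0,0,0, 50,11,0,0,0, 50,0,0,0,0, 20,0,0,0,0, 20,0,0,0,0, 20,0,0,0,0, 20,0,0,0,0, 20,-10,0,0,0, 20,-30,0,0,0, 20,-40,0,0,0, 20,-40,0,0,-0.15, 20,-30,0,0,-0.15, 20,-10,0,0,-0.15, 20,0,0,0,-0.15, 20,0,0,0,-0.073, 20,0,0,0,0]' 40
python3 - <<'E'
from h import *
o=r.get_obs(); M=R.from_rotvec(o["orientation"]).as_matrix(); print(M.round(3))
for t in [(.5995,-.253)]:
    print((M.T@(np.array([*t,.172])-o["tcp_pos"])*1000).round(1), np.degrees(np.arctan2(M[1,1],M[0,1])))
E
```

```text
clock: 7.05
tcp_pos: [0.4325, -0.2346, 0.1698]
orientation: [1.645, 0.854, -1.644]
contact_force: [-0.4, -0.9, -0.9]
grip_width: 0.0272
[[ 0.     0.818 -0.575]
 [-0.    -0.575 -0.818]
 [-1.     0.     0.   ]]
[ -2.2 147.2 -81. ] -35.116683365949655
```

```bash
python3 -m pendant '[20,-3,25,-13,0, 20,0,35,-18,0, 20,0,35,-20,0, 20,0,0,0,0, 20,0,0,0,0]'
python3 - <<'E'
from h import *
o=r.get_obs(); M=R.from_rotvec(o["orientation"]).as_matrix(); print(o["tcp_pos"],o["grip_width"])
img,d,P=cloud("wrist"); save("w3",img)
q=grp(P,(.5995,-.253),.012,.115,.14); print("stem",q.mean(0).round(4) ,circ(q))
for s in [(.616,-.2295),(.583,-.2765)]:
    q=grp(P,s,.013,.095,.122); print("stud",len(q),q.mean(0).round(4) if len(q) else "", circ(q) if len(q) else "")
m=grp(P,(.5995,-.253),.035,.07,.08);print("mouth",circ(m))
q=grp(P,o["tcp_pos"][:2],.02,.15,.21); Q=(q-o["tcp_pos"])@M*1000; print("held in tool",Q.min(0).round(1),Q.max(0).round(1),np.median(Q,0).round(1))
E
```

```text
clock: 7.68
tcp_pos: [0.5388, -0.2472, 0.172]
orientation: [1.644, 0.855, -1.646]
contact_force: [0.2, -0.8, -0.4]
grip_width: 0.0271
[ 0.5387809  -0.24722959  0.171975  ] 0.027075126978322202
stem [ 0.5997 -0.2508  0.1252] (array([ 0.6002, -0.2526,  0.0071]), 355, np.float64(0.1252))
stud 167 [ 0.6157 -0.2278  0.1093] (array([ 0.6166, -0.2292,  0.0044]), 167, np.float64(0.1093))
stud 160 [ 0.5837 -0.2745  0.1082] (array([ 0.5834, -0.2765,  0.0044]), 160, np.float64(0.1082))
mouth (array([ 0.5993, -0.2526,  0.0349]), 1498, np.float64(0.0752))
held in tool [-38.  -16.5 -14. ] [ 9.5 16.9 15.9] [-10.4  -0.1  -4.3]
```

View pics/w3.png

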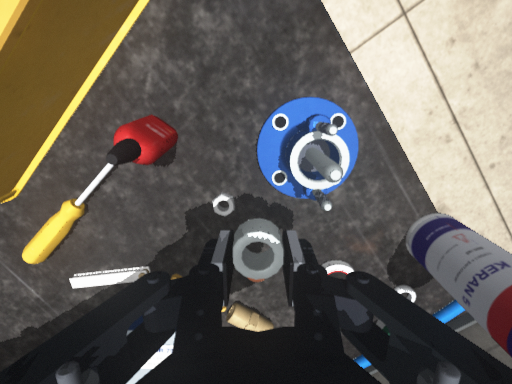

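```bash
python3 -m pendant '[20,0,30,-18,0, 20,0,23,-13,0, 20,10,0,0,0, 20,15,0,0,0, 20,7,0,0,0, 20,5,0,0,0, 20,5,0,0,0, 20,5,0,0,0, 20,0,0,0,0]'
```

```text
clock: 8.85
tcp_pos: [0.6007, -0.2524, 0.1249]
orientation: [1.644, 0.855, -1.645]
contact_force: [-0.1, 0.8, -0.4]
grip_width: 0.0272
```

```bash
python3 -m pendant '[20,5,0,0.5,0, 20,8,0,0,0, 20,8,0,0,0, 20,8,0,0,0, 20,6,0,0,0, 20,6,0,0,0, 20,0,0,0,0]'
```

```text
clock: 9.72
tcp_pos: [0.6003, -0.2528, 0.0837]
orientation: [1.644, 0.855, -1.645]
contact_force: [0.2, -1.4, -0.3]
grip_width: 0.0272
```

```bash
python3 -m pendant '[20,4,0,0,0, 20,0,0,0,0, 45,0,0,0,0, 45,0,0,0,0, 45,0,0,0,0, 45,-15,0,0,0, 45,-30,0,0,0, 45,-40,0,0,0, 45,-15,0,0,0, 45,0,-10,25,0, 45,0,-15,45,0, 45,10,-15,45,0, 45,30,-15,42,0, 45,40,0,0,0, 45,20,0,0,0, 45,0,0,0,0]'
python3 - <<'E'
from h import *
o=r.get_obs(); M=R.from_rotvec(o["orientation"]).as_matrix(); p=o["tcp_pos"]; print(p,o["grip_width"])
img,d,P=cloud("wrist"); save("w4",img); hsv=cv2.cvtColor(img,cv2.COLOR_RGB2HSV)
m=(np.hypot(P[...,0]-.465,P[...,1]+.3495)<.022)&(hsv[...,1]>110)&(P[...,2]>.002)&(P[...,2]<.015); c=circ(P[m]); print("washer",c)
print("shift",(M.T@(np.array([*c[0][:2],.002])-p)*1000).round(1))
img,d,P=cloud("scene"); 
cv2.imwrite("pics/c4.png",cv2.resize(cv2.cvtColor(np.vstack([img[130:210,210:290]]),cv2.COLOR_RGB2BGR),None,fx=5,fy=5))
img,d,P=cloud("top"); m=grp(P,(.600,-.2525),.018,.03,.075); print("in box",len(m),np.percentile(m[:,2],[10,50,90]).round(3) if len(m) else "")
E
```

```text
clock: 11.72
tcp_pos: [0.4642, -0.349, 0.0789]
orientation: [1.643, 0.858, -1.646]
contact_force: [1.0, 0.1, 1.2]
grip_width: 0.0453
[ 0.46416717 -0.34901601  0.0788768 ] 0.04525863338327158
washer (array([ 0.4663, -0.35  ,  0.0159]), 607, np.float64(0.0076))
shift [76.9  2.6 -0.4]
in box 87 [0.052 0.06  0.071]
```

View pics/w4.png

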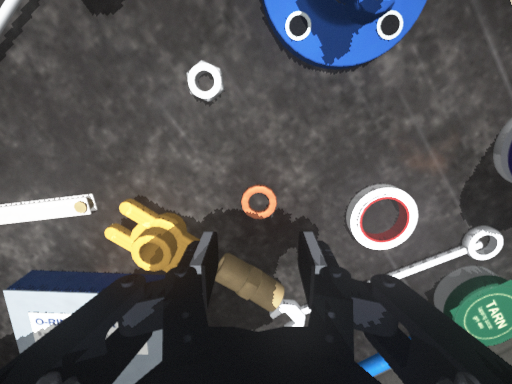

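```bash
python3 -m pendant '[45,30,1.5,0,0, 45,30,0,0,0, 45,12,0,0,0, 45,4.5,0,0,0, 45,0,0,0,0, 20,0,0,0,0, 20,0,0,0,0, 20,0,0,0,0, 20,0,0,0,0]' 40
```

```text
clock: 13.0
tcp_pos: [0.4672, -0.3511, 0.0052]
orientation: [1.644, 0.853, -1.643]
contact_force: [-0.8, 0.6, 6.5]
grip_width: 0.02
```

```bash
python3 -m pendant '[20,-6,0,0,0, 45,-10,0,0,0, 45,0,0,0,0, 45,0,0,0,0, 45,0,0,0,0]'
python3 - <<'E'
from h import *
o=r.get_obs(); M=R.from_rotvec(o["orientation"]).as_matrix(); p=o["tcp_pos"]; print(p,o["grip_width"])
img,d,P=cloud("wrist"); save("w5",img); hsv=cv2.cvtColor(img,cv2.COLOR_RGB2HSV)
m=(np.hypot(P[...,0]-.465,P[...,1]+.3495)<.03)&(hsv[...,1]>110)&(hsv[...,0]<20)&(P[...,2]>.002)&(P[...,2]<.015); c=circ(P[m]); print("washer",c)
print("shift",(M.T@(np.array([*c[0][:2],.002])-p)*1000).round(1))
for s in (-1,1):
    Q=(P-p)@M*1000; f=Q[(Q[...,1]*s>10)&(Q[...,1]*s<45)&(abs(Q[...,2])<15)&(Q[...,0]>-30)&(P[...,2]>.009)]; print(f.min(0).round(1),f.max(0).round(1),len(f))
E
```

```text
clock: 13.62
tcp_pos: [0.4664, -0.3505, 0.0195]
orientation: [1.644, 0.855, -1.644]
contact_force: [0.5, -0.3, -0.3]
grip_width: 0.045
[ 0.466426   -0.35054394  0.0195383 ] 0.04498922299320287
washer (array([ 0.478 , -0.3565,  0.0149]), 991, np.float64(0.0063))
shift [17.5 12.9 -1.8]
[-30.  -36.2 -13. ] [ -3.  -21.8   9.8] 834
[-30.   22.6 -13.2] [-2.6 36.6  9.8] 834
```

View pics/w5.png

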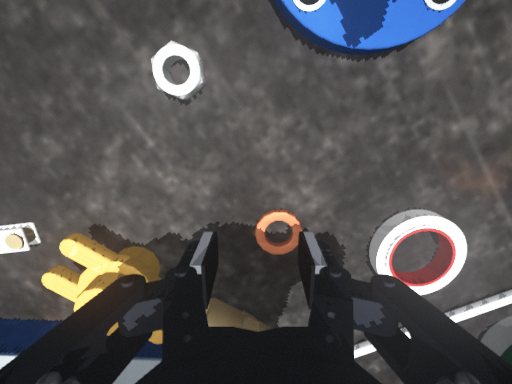

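```bash
python3 -m pendant '[42,0,13,-1.5,0, 42,0,0,0,0, 42,10,0,0,0, 42,6,0,0,0, 42,3,0,0,0, 42,0,0,0,0, 42,0,0,0,0]'
```

```text
clock: 14.55
tcp_pos: [0.4783, -0.3569, 0.0009]
orientation: [1.644, 0.854, -1.644]
contact_force: [-0.2, 0.1, -0.8]
grip_width: 0.0424
```

```bash
python3 -m pendant '[42,1,0,0,0, 34,0,0,0,0, 32,0,0,0,0, 20,0,0,0,0, 20,0,0,0,0, 20,0,0,0,0]' 40
```

```text
clock: 15.3
tcp_pos: [0.4784, -0.357, 0.0001]
orientation: [1.644, 0.854, -1.644]
contact_force: [-1.1, -0.3, 4.6]
grip_width: 0.0273
```

```bash
python3 -m pendant '[20,-10,0,0,0, 20,-30,0,0,0, 20,-40,0,0,0, 20,-40,0,0,0, 20,-35,0,-10,0, 20,-5,7,-25,0, 20,0,8,-30,0, 20,0,8,-30,0, 20,0,0,0,0, 20,0,0,0,0]'
python3 - <<'E'
from h import *
o=r.get_obs(); M=R.from_rotvec(o["orientation"]).as_matrix(); p=o["tcp_pos"]; print(p,o["grip_width"])
img,d,P=cloud("wrist"); save("w6",img[150:330,150:370]); hsv=cv2.cvtColor(img,cv2.COLOR_RGB2HSV)
m=(np.hypot(P[...,0]-p[0],P[...,1]-p[1])<.025)&(hsv[...,1]>110)&(hsv[...,0]<20)&(P[...,2]>.12); q=(P[m]-p)@M*1000
print(q.min(0).round(1),q.max(0).round(1),len(q)); A=np.c_[q[:,1:],np.ones(len(q))]; print("plane",np.linalg.lstsq(A,q[:,0],rcond=None)[0].round(3)); print(cv2.minEnclosingCircle(q[:,1:].astype(np.float32)))
q=grp(P,(.600,-.2527),.012,.115,.14); print("stem",circ(q))
m=grp(P,(.600,-.2527),.019,.035,.07); print("in box",len(m),np.percentile(m[:,2],[10,50,90]).round(3) if len(m) else "")
print("shift",(M.T@(np.array([.6,-.2527,.145])-p)*1000).round(1))
E
```

```text
clock: 16.55
tcp_pos: [0.5509, -0.2928, 0.1598]
orientation: [1.643, 0.855, -1.645]
contact_force: [-0.5, 0.2, -0.8]
grip_width: 0.0272
[ 0.55085678 -0.29283185  0.15976083] 0.027159640342256784
[ -8.8 -13.2 -14.6] [-0.7 13.9 14.7] 1455
plane [-2.000e-03 -2.200e-02 -6.107e+00]
((0.2766430974006653, 0.23049627244472504), 14.961647987365723)
stem (array([ 0.6   , -0.2534,  0.0069]), 389, np.float64(0.1262))
in box 1079 [0.04  0.059 0.065]
shift [ 14.7  17.2 -61.1]
```

View pics/w6.png

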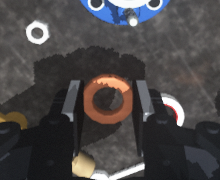

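```bash
python3 -m pendant '[20,0,6,-20,0, 20,0,6,-25,0, 20,0,5,-16,0, 20,8,0,0,0, 20,7,0,0,0, 20,5,0,0,0, 20,5,0,0,0, 20,5,0,0,0, 20,5,0,0,0, 20,5,0,0,0, 20,0,0,0,0]'
```

```text
clock: 17.98
tcp_pos: [0.6002, -0.2521, 0.1193]
orientation: [1.644, 0.855, -1.645]
contact_force: [0.4, -0.4, -1.6]
grip_width: 0.0267
```

```bash
python3 -m pendant '[20,6,0,0.5,0, 20,8,0,0,0, 20,8,0,0,0, 20,8,0,0,0, 20,6,0,0,0, 20,5.5,0,0,0, 20,0,0,0,0]'
```

```text
clock: 18.85
tcp_pos: [0.6, -0.2525, 0.0778]
orientation: [1.644, 0.855, -1.645]
contact_force: [0.3, 0.3, 0.1]
grip_width: 0.0266
```

```bash
python3 -m pendant '[45,0,0,0,0, 45,0,0,0,0, 45,0,0,0,0, 45,-15,0,0,0, 45,-30,0,0,0, 45,-37,0,0,0, 45,0,-6,20,0, 45,0,-6,25,0, 45,0,-5,16,0, 45,0,0,0,0]'
python3 - <<'E'
from h import *
o=r.get_obs(); M=R.from_rotvec(o["orientation"]).as_matrix(); p=o["tcp_pos"]; print(p,o["grip_width"])
img,d,P=cloud("wrist"); save("w7",cv2.resize(img[100:300,170:400],None,fx=3,fy=3,interpolation=cv2.INTER_CUBIC)); hsv=cv2.cvtColor(img,cv2.COLOR_RGB2HSV)
m=(np.hypot(P[...,0]-.6,P[...,1]+.2527)<.018)&(hsv[...,1]>110)&(hsv[...,0]<20)&(P[...,2]<.1)&(P[...,2]>.03); q=P[m]; print(len(q),np.percentile(q[:,2],[5,25,50,75,95]).round(4))
A=np.c_[q[:,:2]-[.6,-.2527],np.ones(len(q))]; print("plane",np.linalg.lstsq(A,q[:,2],rcond=None)[0].round(3)); print(circ(q))
ang=np.radians(20.5); c=(.3885,-.3249); cur=np.arctan2(M[1,1],M[0,1]); print("turn tool x",-(ang-cur), "shift now",(M.T@(np.array([*c,.1])-p)*1000).round(1))
q=grp(P,(.600,-.2527),.012,.115,.14); print("stem",circ(q))
E
```

```text
clock: 20.1
tcp_pos: [0.5497, -0.2943, 0.1601]
orientation: [1.645, 0.853, -1.647]
contact_force: [0.2, -0.4, 0.0]
grip_width: 0.0449
[ 0.54972987 -0.29425835  0.16011303] 0.044892975327209345
173 [0.0641 0.0654 0.0659 0.0664 0.0671]
plane [-0.216 -0.116  0.065]
(array([ 0.6025, -0.2509,  0.0151]), 173, np.float64(0.0648))
turn tool x -0.972652658366205 shift now [  60.3 -114.   118. ]
stem (array([ 0.6017, -0.251 ,  0.007 ]), 392, np.float64(0.1263))
```

View pics/w7.png

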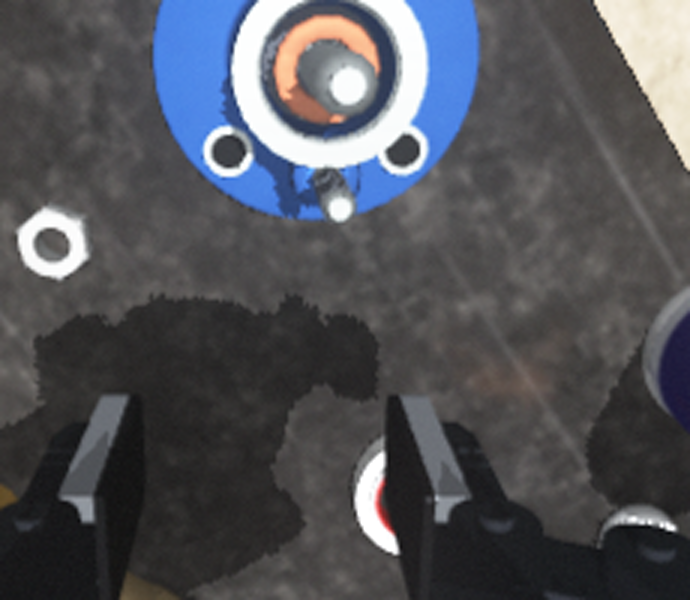

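```bash
python3 -m pendant '[50,0,-25,25,0, 50,0,-30,31,0, 50,0,-30,31,0, 50,0,-29,31,0, 50,10,0,0,-0.16, 50,10,0,0,-0.16, 50,10,0,0,-0.16, 50,10,0,0,-0.16, 50,10,0,0,-0.16, 50,10,0,0,-0.16, 50,0,0,0,-0.013, 50,0,0,0,0]'
python3 - <<'E'
from h import *
o=r.get_obs(); M=R.from_rotvec(o["orientation"]).as_matrix(); p=o["tcp_pos"]; print(p,o["joints"].round(2)); cur=np.arctan2(M[1,1],M[0,1]); print(np.degrees(cur))
img,d,P=cloud("wrist"); save("w8",img)
b=circ(grp(P,(.388,-.325),.026,.039,.06)); print("boss",b)
q=grp(P,(.388,-.325),.045,.025,.036); e=cv2.minAreaRect((q[:,:2]*1000).astype(np.float32)); print("ears",e)
print("shift now",(M.T@(np.array([*b[0][:2],.036])-p)*1000).round(1))
Q=(P-p)@M*1000; 
for s in (-1,1):
  m=(Q[...,1]*s>20)&(Q[...,1]*s<50)&(abs(Q[...,2])<14)&(P[...,2]<.06); print(s,np.percentile(P[m][:,2],[50,95,100]).round(3))
E
```

```text
clock: 21.65
tcp_pos: [0.391, -0.3235, 0.1006]
orientation: [0.941, 1.357, -0.94]
contact_force: [0.9, -0.6, 0.2]
grip_width: 0.0501
[ 0.39097518 -0.32351747  0.10062987] [ 1.01  0.43 -0.54  2.04  0.32  0.75  0.64]
20.573931959172903
boss (array([ 0.3878, -0.3251,  0.015 ]), 864, np.float64(0.0452))
ears ((387.72705078125, -325.416015625), (43.09050750732422, 77.3697738647461), 19.824201583862305)
shift now [64.6 -3.6  0.4]
-1 [0.001 0.032 0.034]
1 [0.001 0.002 0.003]
```

View pics/w8.png

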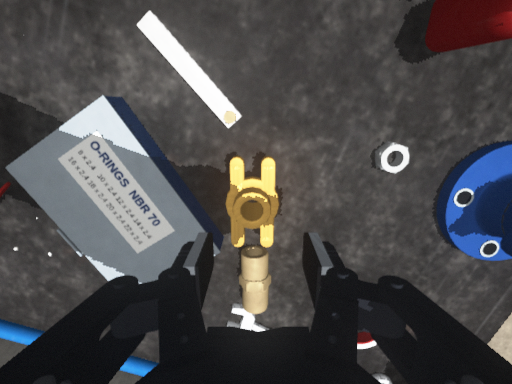

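```bash
python3 -m pendant '[46,10,-3.5,0.5,0, 46,25,0,0,0, 46,20,0,0,0, 46,7,0,0,0, 46,4,0,0,0, 46,0,0,0,0, 20,0,0,0,0, 20,0,0,0,0, 20,0,0,0,0, 20,0,0,0,0]' 60
```

```text
clock: 22.95
tcp_pos: [0.3874, -0.326, 0.0352]
orientation: [0.939, 1.357, -0.94]
contact_force: [-1.6, 0.1, 6.1]
grip_width: 0.0268
```

```bash
python3 -m pendant '[20,-10,0,0,0, 20,-30,0,0,0, 20,-40,0,0,0, 20,-40,0,0,0, 20,-35,0,0,0, 20,-10,0,0,0.1, 20,0,0,0,0.16, 20,0,0,0,0.16, 20,0,0,0,0.16, 20,0,0,0,0.16, 20,0,0,0,0.16, 20,0,0,0,0.07, 20,0,0,0,0, 20,0,0,0,0]'
python3 - <<'E'
from h import *
o=r.get_obs(); M=R.from_rotvec(o["orientation"]).as_matrix(); p=o["tcp_pos"]; print(p,o["contact_force"].round(1)); cur=np.arctan2(M[1,1],M[0,1]); print(np.degrees(cur))
img,d,P=cloud("wrist"); save("w9",img)
Q=(P-p)@M*1000
hsv=cv2.cvtColor(img,cv2.COLOR_RGB2HSV)
m=(np.hypot(Q[...,1],Q[...,2])<48)&(Q[...,0]>-14)&(Q[...,0]<40)&(hsv[...,1]>110); q=Q[m]; print(len(q),q.min(0).round(1),q.max(0).round(1),np.median(q,0).round(1))
e=q[(q[:,0]>-5)&(q[:,0]<12)]; print("ears", cv2.minAreaRect(e[:,1:].astype(np.float32)),np.median(e[:,0]))
b=q[(q[:,0]<-7)];print("boss",len(b), cv2.minEnclosingCircle(b[:,1:].astype(np.float32)),np.median(b[:,0]))
A=np.c_[e[:,1:],np.ones(len(e))];print(np.linalg.lstsq(A,e[:,0],rcond=None)[0].round(3))
print("shift",(M.T@(np.array([.6,-.2527,.2])-p)*1000).round(1))
E
```

```text
clock: 24.7
tcp_pos: [0.3869, -0.3254, 0.1994]
orientation: [1.641, 0.858, -1.641]
contact_force: [-0.5, -0.4, -2.3]
grip_width: 0.027
[ 0.38694478 -0.32536084  0.19944024] [-0.5 -0.4 -2.3]
-34.80495210164096
4868 [-13.9 -19.6 -40.5] [32.8 20.5 36.8] [ 2.8  1.2 -9.2]
ears ((0.2948741912841797, -1.9055862426757812), (40.10954284667969, 76.89063262939453), 1.0652514696121216) 3.3084400733605266
boss 1454 ((0.9842942953109741, -1.4266777038574219), 17.902467727661133) -10.456294487182756
[ 0.014 -0.011  3.122]
shift [  -0.6  133.5 -181.3]
```

View pics/w9.png

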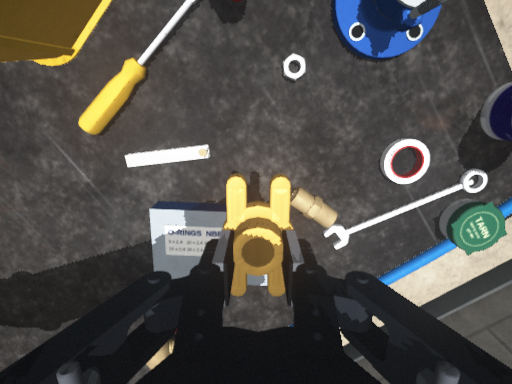

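```bash
python3 -m pendant '[20,0,12,-16,0, 20,0,18,-24,0, 20,0,18,-24,0, 20,0,18,-24,0, 20,0,18,-24,0, 20,0,18,-24,0, 20,0,18,-24,0, 20,0,13.5,-20.3,0, 20,5,0,0,0, 20,10,0,0,0, 20,8,0,0,0, 20,0,0,0,0, 20,0,0,0,0]'
python3 - <<'E'
from h import *
o=r.get_obs(); M=R.from_rotvec(o["orientation"]).as_matrix(); p=o["tcp_pos"]; print(p)
print("shift",(M.T@(np.array([.6,-.2527,.2])-p)*1000).round(1),np.degrees(np.arctan2(M[1,1],M[0,1])))
E
```

```text
clock: 26.38
tcp_pos: [0.5996, -0.2544, 0.1765]
orientation: [1.642, 0.856, -1.642]
contact_force: [0.9, 0.4, -1.8]
grip_width: 0.0265
[ 0.59955796 -0.25436839  0.1765029 ]
shift [-23.5  -0.6  -1.6] -34.91992579744978
```

```bash
python3 -m pendant '[20,5,-0.7,-0.6,0, 20,6,0,0,0, 20,6,0,0,0, 20,6,0,0,0, 20,6,0,0,0, 20,0,0,0,0]'
```

```text
clock: 27.12
tcp_pos: [0.5991, -0.253, 0.1466]
orientation: [1.641, 0.858, -1.643]
contact_force: [0.3, -0.5, -2.4]
grip_width: 0.0267
```

```bash
python3 -m pendant '[20,6,0,0,0, 20,6,0,0,0, 20,6,0,0,0, 20,5,0,0,0, 20,5,0,0,0, 20,0,0,0,0]'
```

```text
clock: 27.88
tcp_pos: [0.5992, -0.253, 0.1188]
orientation: [1.642, 0.857, -1.643]
contact_force: [-1.0, 0.5, -2.1]
grip_width: 0.0267
```

Past the stud tips with no contact. Continue to home (~0.099).

```bash
python3 -m pendant '[20,5,0,0,0, 20,5,0,0,0, 20,4,0,0,0, 20,3,0,0,0, 20,2,0,0,0, 20,1,0,0,0, 20,0,0,0,0]'
```

```text
clock: 28.75
tcp_pos: [0.5998, -0.2531, 0.1002]
orientation: [1.642, 0.856, -1.641]
contact_force: [-2.0, 0.9, 4.6]
grip_width: 0.0266
```

```bash
python3 -m pendant '[20,1.5,0,0,0, 20,0,0,0,0, 45,-1,0,0,0, 45,0,0,0,0, 45,0,0,0,0, 45,-10,0,0,0, 45,-25,0,0,0, 45,-30,0,0,0, 45,0,-6,20,0, 45,0,-6,25,0, 45,0,-8,25,0, 45,0,0,0,0]'
python3 - <<'E'
from h import *
o=r.get_obs(); print(o["tcp_pos"],o["contact_force"].round(1),o["grip_width"])
img,d,P=cloud("wrist"); save("w10",img); hsv=cv2.cvtColor(img,cv2.COLOR_RGB2HSV)
b=(np.hypot(P[...,0]-.6,P[...,1]+.2527)<.05)&(hsv[...,0]>12)&(hsv[...,0]<32)&(hsv[...,1]>100)&(P[...,2]>.07)
q=P[b]; t=q[q[:,2]>.104]; f=q[(q[:,2]<.1)&(q[:,2]>.088)]
print("boss top (expect .110)",len(t),np.median(t[:,2]),circ(t)); print("flange top (expect .096)",len(f),np.median(f[:,2]))
A=np.c_[f[:,:2]-[.6,-.2527],np.ones(len(f))]; print("tilt",np.linalg.lstsq(A,f[:,2],rcond=None)[0].round(4))
for n in ["gland","nut_1","hex_nipple","ptfe_roll","threadlock","oring_box","feeler_gauge"]:
    pass
img,d,P=cloud("top")
for n in ["nut_1","hex_nipple","ptfe_roll","oring_box","feeler_gauge","spray_can","gland"]: print(n,[(np.round(x["location"],3).tolist(),round(x["score"],2)) for x in nets.look_for(n,"top")][:1])
E
```

```text
clock: 30.25
tcp_pos: [0.5402, -0.3019, 0.1632]
orientation: [1.643, 0.854, -1.648]
contact_force: [0.4, -0.3, 0.5]
grip_width: 0.0449
[ 0.54016912 -0.30188631  0.16323921] [ 0.4 -0.3  0.5] 0.04487596873685359
boss top (expect .110) 606 0.11100761420601739 (array([ 0.6003, -0.2481,  0.0175]), 606, np.float64(0.1217))
flange top (expect .096) 1220 0.0971315433004831
tilt [ 0.0012 -0.0074  0.097 ]
nut_1 [([0.582, -0.228, 0.012], 0.64)]
hex_nipple []
ptfe_roll []
oring_box [([0.3, -0.43, 0.031], 0.76)]
feeler_gauge []
spray_can [([0.646, -0.436, 0.183], 0.79)]
gland [([0.602, -0.241, 0.096], 0.47)]
```

View pics/w10.png

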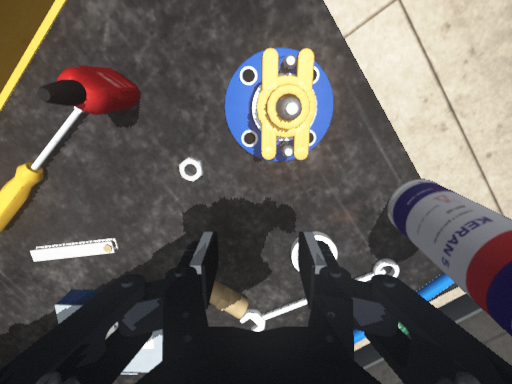

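```bash
python3 -c "
from h import *
print(r.hand_in(), r.get_obs()['clock'])"
```

```text
the job is handed in; nothing more can be done
the job is handed in; nothing more can be done
```

The stem kit is fitted in the bonnet in the order you asked. The steel spacer went in first, then the copper washer, then the brass gland, nose down with its ears straddling the studs. I let go, backed the gripper clear and handed in at about 30 s.

**Last checks:**
- **Spacer and washer:** The depth camera put the spacer's top at about 59–60 mm (home is 59 mm). It put the washer's top at about 65–66 mm (home is 65 mm). A tilt fit on the washer came out non-zero (about 0.2), but that was from a partial, noisy view. The washer looked flat in the picture.
- **Gland:** The flange top read 97.1 mm (home is 96 mm) and the boss top 111.0 mm (home is 110 mm), with under half a degree of tilt. The wrist camera also read the bare bench about 1 mm high earlier, so this matches fully home. In the picture, both studs stand in the ear slots and the stem comes up through the bore.

**What went wrong or disagreed:**
- **Washer grasp:** The first try missed and slid the washer about 13 mm along the bench. I lowered the grip and the second try held it.
- **Other things on the bench:** Nothing looked disturbed in the last wrist picture. The final network check from the top camera could not confirm this, because the arm blocked much of the view. It missed the hex nipple, tape roll and feeler gauge, put the nut at the bonnet, and put the O-ring box about 6 cm off (partly hidden). The threadlock bottle was not rechecked by network.

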